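# Seat a brass bar in the V-block vice

### The arm

A 6-joint arm with a two-finger parallel gripper is mounted at the origin on the work surface. World frame = base frame: x ahead of the robot, y to its left, z up, the work surface at z = 0. Lengths are in mm, angles in degrees, forces in N, time in s.
With the tool pointing down it reaches from about 350 to 850 mm from the base axis. Payload 8.1 kg.
Tool frame: the origin (TCP) lies at the very end of the fingers, on their centre line; the grasp point (between the pads) lies 19 mm behind it (r.grip_point_offset is the distance from the TCP to the grasp point, in mm); z points along the fingers, y is the line along which they close (so a half turn about z gives the same grasp; the last joint's range is limited). The gripper opens to 85 mm and grips with 20 to 120 N. Pads are 22 mm wide; open, the fingers measure 114 mm over their backs; the gripper's body (76 mm by 85 mm) begins 54 mm behind the grasp point. The pads swing forward as they close: fully open they stand 13 mm farther back than shut.
Start: joints at [-73.648, 7.471, 85.268, -0, 87.261, -4.893], TCP at [217.437, -559.22, 231.292] pointing down, gripper open.
Joint ranges: [-169.43, 169.43], [-51.17, 129.36], [1.28, 143.12], [-76.62, 256.62], [0, 156.53], [-152.29, 152.29]. Speed limits (degrees/s): [136.94, 136.94, 159.86, 180, 180, 180].

### API

Orientations are given as [roll, pitch, yaw] about the fixed x, y, z axes, in that order (R = Rz(yaw) Ry(pitch) Rx(roll)).
In Python, from bench import status, eyes, r gives the robot as it stands.
- The arm moves only by the shell command python3 -m handwheel 'ROWS' [FORCE]. ROWS is a JSON object whose one key "series" holds a list that holds one entry, the list of rows, each a list of 7 numbers: the shift along the tool's x, y, z in cm, then the turn, a rotation vector about the tool's x, y, z in rad, then the opening, from 0 (shut) to 1 (fully open). In form: {"series": [[[tx, ty, tz, rx, ry, rz, claw], ...]]}. A call has 1 to 12 rows; each row is the pose to reach, as a shift and turn from the pose commanded when the call began, along the tool's axes at that moment; what a row does not reach only later rows make up. A row lasts 1/8 s, in which the tool goes at most 62.5 mm and 10.7 degrees, less where a joint would pass 70% of its speed; a pose out of reach is approached as far as the arm can. A call with a gripper value outside its range is refused whole. The fingers move at their own pace and stop on an object; FORCE is the grip in N (left out, the last holds). Time passes only in rows, so rows that repeat a pose let the fingers close. It gives the time, the measured TCP pose, the force, the opening and the grip force at its end, in the units of the state.
- status.sense(): the state, without advancing time (a new reading comes with each control period).
- eyes.snapshot(name): name is "side" or "top"; returns a dict with "img" (480x640x3 uint8, red, green, blue), "mtx" (3x3 intrinsics, pixels), "R" (3x3) and "t" (3): a world point X has camera coordinates R X + t. Camera axes: x right, y down, z forward; pixel columns grow to the right and rows downward; lengths in mm; the calibration is good to about 2 mm. A picture is of the moment at which its call begins. There is no depth.
- r.hand_in(): hands the job in; it is judged then, once.
The state is a dict: "time": time; "joint_pos": joint angles; "qd": joint speeds; "joint_efforts": joint torques, N m; "tool_pos": TCP position; "tcp_rot": TCP orientation; "ft_force": force on the tool from outside, world axes, zero at the start; "wrist_torque": the same for the moment, N m; "finger_gap": finger opening in mm; "grip_force": force on a finger pad.
Only numpy, scipy, OpenCV 4.12 (cv2) and the standard library are available. Lean on these libraries where they do the work, as an engineer would, in place of code of your own. Each camera call takes 0.05 s, during which the arm holds its last target. There are 200 camera calls.

### The job

On the bench by the boiler, take the short, thick brass bar, stand it upright on the bed of the small vice between the sliding jaw and the V-block, and let go of it. Then push the sliding jaw up by its handle so that the bar slides fully home against both faces of the V, and keep a steady, gentle push of about 15 N on the handle for a moment; the soft brass is marred if you push harder than about 20 N. Leave the bar standing there with the jaw up against it, and do not disturb the other things on the bench.

Things in the scene. Friction and masses are not known exactly. Their poses are not given: they have to be found in the camera images.
- bar: The work piece: solid brass round bar, 34 mm diameter, 70 mm tall, about 0.3 to 0.6 kg, standing upright on the bench to the left or right of the vice. Origin at the centre of its underside, z up along the bar. Home (vseat) is where it touches both faces of the V: its centre 24 mm short of the V's inner corner.
- vice: Bolted vice: bed 250 x 110 x 12 mm, origin at its underside's centre, x along the bed from jaw to V-block (roughly away from the robot). V-block: two upright cheeks (v_left, v_right) 42 mm tall, 50 mm faces, right-angled V open to the jaw, mouth 70 mm wide; its inner corner is clamped anywhere from x = 92 to 108 mm, y = 0, not measured. Oiled, low friction. Stand the bar near x = 26 mm.
- jaw (a joint): Travel of the sliding jaw along the vice's x axis toward the V, in m: 0 fully back, 0.098 at its end stop, 0.076 to 0.092 when it touches the seated bar, as the V-block is set. Slides with about 3 N of friction and stays put. The flat jaw face, 60 mm wide, 42 mm tall above the bed, lies at x = -25 mm + travel in the vice's frame; a low sled joins it to the handle.
- handle (a point): Middle of the top edge of the jaw's handle, 74 mm above the bench, 63 mm behind the jaw face. The handle is an upright plate 12 mm thick (along the slide), 40 mm wide, 62 mm tall above the bed. Its back, 6 mm behind this point, can be pushed with closed fingers (22 mm wide); or pinch it from above. Between handle and jaw face: a 45 mm gap over the sled, 15 mm above the bed.
- slim_bar: Bystander: slim brass bar, 22 mm diameter, 95 mm tall, standing on the other side of the vice than the work piece. Origin at the centre of its underside.
- collar: Bystander: brass collar, 52 mm outside, 18 mm high, flat on the bench. Origin at the centre of its underside.
- jar: Bystander: glass jar with a yellow lid, 64 mm diameter, 95 mm tall. Origin at the centre of its underside.
- wrench: Bystander: steel wrench, 180 mm long, lying flat. Origin at its middle, its x axis along it.
- tin: Bystander: plain steel tin, 72 mm diameter, 75 mm tall. Origin at the centre of its underside.
- elbow: Bystander: copper pipe elbow, legs 54 mm long, 32 mm high, lying flat. Origin under its corner.
- brush: Bystander: hand brush, 190 mm long, lying flat. Origin at its middle, its x axis along it.
Mind the look-alikes: they are no part of the job. Leave any turquoise or white look-alike of the bar alone.

How it is judged:
By the outcome, as a careful person would: the job done as asked, in the order asked, and still so for the second after the job is handed in, with the robot touching nothing.
It also fails if it takes over 64 s, if anything falls off the work surface, if the arm or the gripper's body presses on something with over 40 N, if the wrist force passes 120 N, or if a joint passes its speed limit or range.

## Working session

There is one attempt and no reset: what is moved stays moved. The work goes in short steps, Python scripts to look and compute and a shell command to move; the robot and the scene stay as the last step left them, time stands still between calls to the robot, and variables do not carry over. Pictures are saved under pics/ and viewed, at most 10 in all, crops included, and the job is handed in when it is done.

```bash
ls; mkdir -p pics
python3 - <<'E'
from bench import status, eyes, r
import cv2
for n in("side","top"):
    s=eyes.snapshot(n); cv2.imwrite(f"pics/{n}0.png",s["img"][:,:,::-1]); print(n,s["mtx"],s["R"],s["t"])
s=status.sense();print(s)
E
```

```text
pics
side [[449.61876504   0.         317.01615451]
 [  0.         449.61876504 242.1049042 ]
 [  0.           0.           1.        ]] [[-0.93119343 -0.36434352 -0.01151544]
 [-0.20799297  0.55700346 -0.80404358]
 [ 0.29936221 -0.74632496 -0.59445885]] [ 454.10796933  165.50803416 1131.56389281]
top [[469.33717061   0.         322.24729923]
 [  0.         469.33717061 229.87182042]
 [  0.           0.           1.        ]] [[ 0.0083448  -0.99993502  0.0077668 ]
 [-0.98374852 -0.00960236 -0.17929484]
 [ 0.17935777 -0.00614439 -0.98376473]] [ -30.18994519  507.34521195 1366.82517848]
{'time': 0.1, 'joint_pos': array([-7.36484107e+01,  7.51118398e+00,  8.53212743e+01,  8.83258942e-05,
        8.72629027e+01, -4.89298028e+00]), 'qd': array([ 0.13691975, -0.15466065, -0.14684933, -0.05155291, -0.03728306,
        0.00530233]), 'joint_efforts': array([ 1.85353019e-03, -5.70950246e+01, -5.01942694e+01, -1.29106165e-04,
        8.19966051e-03,  2.52808172e-05]), 'tool_pos': array([ 217.29398689, -558.74652298,  230.36206196]), 'tcp_rot': array([-1.79904994e+02, -8.22169341e-03,  2.12445585e+01]), 'ft_force': array([-0.1068288 , -0.01343487, -0.17670651]), 'wrist_torque': array([-0.07541087, -0.00376791, -0.00677752]), 'grip_force': 0.0, 'finger_gap': 85.52066337077493}
```

View pics/side0.png

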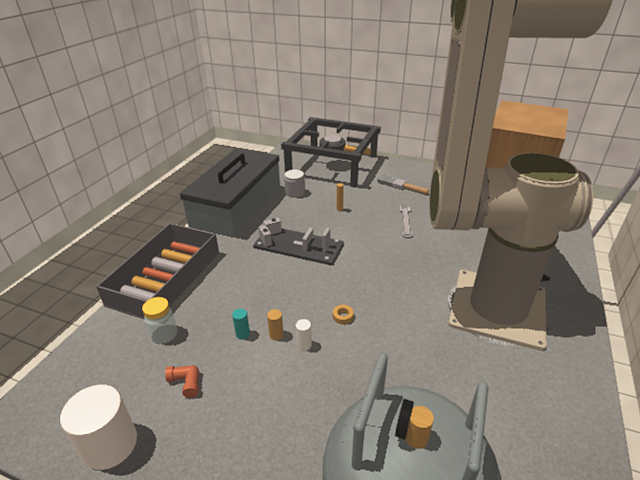

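View pics/top0.png

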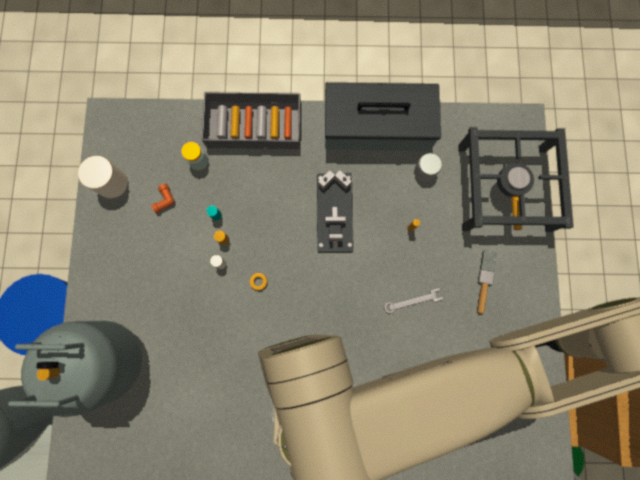

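Side view: the work piece should be the brass bar at (275,324), top view (221,237). Things it could be taken for (side / top):
- turquoise bar, (241,323) / (213,212)
- white bar, (304,334) / (217,262)
- slim brass bar, (340,197) / (415,224)
- rods in the tray, (165,270)
- boiler knob, (420,427)

The short, thick brass one is (275,324). The vice is at top view (335,212), with its V at the far end and the handle near (336,237). Next I'll take a crop and measure.

```bash
cat > h.py <<'E'
import numpy as np, cv2
from bench import status, eyes, r
def onplane(s,px,z):
    d=s["R"].T@np.linalg.inv(s["mtx"])@[px[0],px[1],1]; c=-s["R"].T@s["t"]
    return c+d*(z-c[2])/d[2]
def proj(s,X):
    p=s["mtx"]@(s["R"]@np.array(X,float)+s["t"]); return p[:2]/p[2]
def blobs(s,lo,hi,amin=15):
    m=cv2.inRange(cv2.cvtColor(s["img"],cv2.COLOR_RGB2HSV),lo,hi)
    n,l,st,c=cv2.connectedComponentsWithStats(m)
    return [(st[i],c[i]) for i in range(1,n) if st[i][4]>=amin]
E
python3 - <<'E'
from h import *
t=eyes.snapshot("top"); s=eyes.snapshot("side")
a=cv2.resize(t["img"][160:265,300:375],None,fx=5,fy=5,interpolation=cv2.INTER_CUBIC)
b=cv2.resize(t["img"][195:275,200:240],None,fx=5,fy=5,interpolation=cv2.INTER_CUBIC)
c=np.zeros((525,580,3),np.uint8); c[:525,:375]=a; c[:400,380:580]=b
cv2.imwrite("pics/crop1.png",c[:,:,::-1])
a=cv2.resize(s["img"][205:270,245:352],None,fx=5,fy=5,interpolation=cv2.INTER_CUBIC)
b=cv2.resize(s["img"][300:355,225:325],None,fx=4,fy=4,interpolation=cv2.INTER_CUBIC)
c=np.zeros((550,540,3),np.uint8); c[:325,:535]=a; c[330:550,:400]=b
cv2.imwrite("pics/crop2.png",c[:,:,::-1])
for n,v in(("top",t),("side",s)):
  for st,ce in blobs(v,(8,130,90),(24,255,255)):
    print(n,st,ce.round(1),[onplane(v,ce,z).round(0)[:2] for z in(0,35,70)])
E
```

```text
top [231 105   9  33 256] [234.9 120.8] [array([873., 260.]), array([858., 254.]), array([842., 247.])]
top [245 105   7  33 210] [248.  121.3] [array([871., 218.]), array([856., 212.]), array([841., 206.])]
top [270 105   9  33 257] [274.4 121.6] [array([871., 132.]), array([856., 129.]), array([841., 125.])]
top [284 106   8  32 197] [287.4 121.8] [array([871.,  90.]), array([856.,  87.]), array([841.,  85.])]
top [181 142  20  19 116] [191.1 152.2] [array([764., 396.]), array([752., 386.]), array([740., 376.])]
top [152 184  22  29 309] [163.3 198.4] [array([611., 474.]), array([603., 462.]), array([594., 450.])]
top [512 196   7  21 123] [514.8 205.5] [array([ 600., -632.]), array([ 592., -617.]), array([ 583., -602.])]
top [411 219   9   9  54] [415.5 222.7] [array([ 542., -317.]), array([ 535., -310.]), array([ 528., -302.])]
top [514 226   8   4  27] [517.6 227.4] [array([ 530., -636.]), array([ 523., -621.]), array([ 516., -606.])]
top [214 230  15  13 123] [219.9 236.1] [array([493., 291.]), array([487., 283.]), array([482., 276.])]
top [250 273  17  18 195] [258.1 281.2] [a
[... 1305 characters left out ...]
273.5] [array([892., 193.]), array([859., 225.]), array([826., 256.])]
side [131 276  33  15 283] [146.2 283.1] [array([894., 237.]), array([860., 266.]), array([827., 295.])]
side [142 297  27  22 468] [155.3 307.3] [array([812., 305.]), array([782., 331.]), array([752., 358.])]
side [333 305  20  19 284] [342.5 313.9] [array([358., 158.]), array([347., 191.]), array([337., 223.])]
side [268 310  15  30 373] [275.  324.1] [array([500., 249.]), array([484., 277.]), array([467., 306.])]
side [166 366  32  32 566] [184.1 377.2] [array([617., 459.]), array([596., 479.]), array([574., 498.])]
side [406 406  27  42 851] [419.2 426.7] [array([121., 393.]), array([121., 415.]), array([120., 438.])]
```

View pics/crop1.png

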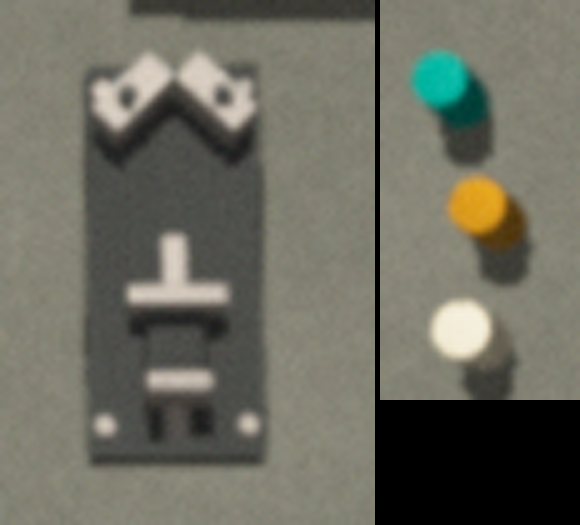

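View pics/crop2.png

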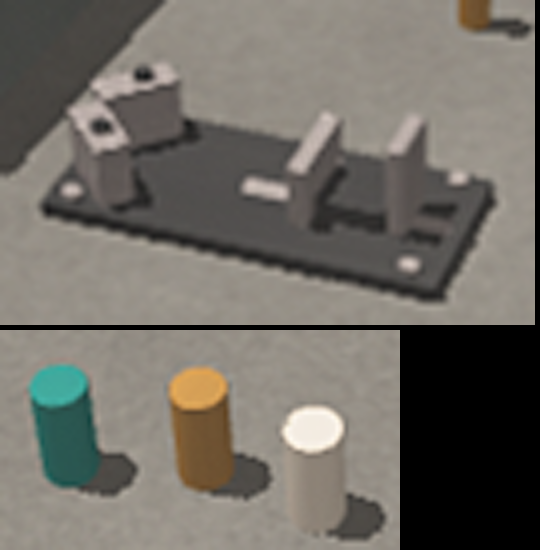

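The crops confirm the choice: the brass bar is the middle one at top (219.5,236), the turquoise and white bars are its neighbours. Vice, in top pixels: handle top (336,236), jaw top (335.5,218.5), V corner (335,175).

Run:
```python
from h import *
t=eyes.snapshot("top"); s=eyes.snapshot("side")
f=lambda x,y:(300+(x+.5)/5-.5,160+(y+.5)/5-.5)
for n,p,z in(("handle",(180,380),74),("handleL",(147,380),74),("handleR",(214,380),74),("jaw",(178,294),54),("jawL",(127,294),54),("jawR",(230,294),54),("Vc",(176,77),54),("tipL",(118,135),54),("tipR",(236,135),54),
 ("bNL",(90,457),12),("bNR",(264,457),12),("bFL",(86,66),12),("bFR",(257,66),12),("bolt1",(105,425),13),("bolt2",(249,425),13)):
    print(n,onplane(t,f(*p),z).round(1)[:2])
g=lambda x,y:(245+(x+.5)/5-.5,205+(y+.5)/5-.5)
print("side")
for n,p,z in(("handle",(410,136),74),("hN",(397,155),74),("hF",(424,117),74),("jaw",(316,141),54),("bNR",(492,185),12),("bNL",(441,290),12),("bFL",(46,205),12),("bolt",(458,178),13),("bolt2",(409,264),13)):
    print(n,onplane(s,g(*p),z).round(1)[:2])
```

```text
handle [485.7 -64.9]
handleL [485.5 -45.4]
handleR [485.9 -84.9]
jaw [541.6 -64.2]
jawL [541.3 -33.5]
jawR [541.9 -95.5]
Vc [677.1 -62.5]
tipL [640.  -27.3]
tipR [640.8 -99.2]
bNL [448.  -12.1]
bNR [ 449.  -118.6]
bFL [696.6  -7.1]
bFR [ 697.7 -115. ]
bolt1 [467.7 -21.1]
bolt2 [ 468.5 -109.4]
side
handle [482.1 -62.9]
hN [482.5 -43. ]
hF [481.2 -83.5]
jaw [541.5 -65.7]
bNR [ 449.  -114.9]
bNL [443.9 -10.5]
bFL [690.2  -3.5]
bolt [ 470.  -113.1]
bolt2 [468.6 -25.1]
```

```bash
cat >> h.py <<'E'
from scipy.spatial.transform import Rotation as Ro
def plan(x,y,z,yaw=0.8):
    s=status.sense(); R=Ro.from_euler("xyz",s["tcp_rot"],degrees=True)
    d=R.inv().apply(np.array([x,y,z])-s["tool_pos"])/10
    rv=(R.inv()*Ro.from_euler("xyz",[180,0,yaw],degrees=True)).as_rotvec()
    print("t",round(s["time"],2),"tcp",s["tool_pos"].round(1),s["tcp_rot"].round(1),"F",s["ft_force"].round(1),"gap",round(s["finger_gap"],1),"grip",round(s["grip_force"],1)); print("shift cm",d.round(2),"rot",rv.round(3))
E
python3 -c "
from h import *
plan(400,-100,200);plan(483,276,150)
t=eyes.snapshot('top')
for lo,hi in (((75,100,80),(100,255,255)),):
  for st,c in blobs(t,lo,hi): print(c,onplane(t,c,70))
print(onplane(t,(217,261),70))
"
```

```text
t 0.3 tcp [ 217.4 -559.   230.9] [-180.    -0.    21.2] F [0.2 0.2 0.3] gap 85.6 grip 0.0
shift cm [ 33.65 -36.17   3.12] rot [-0.001  0.     0.357]
t 0.3 tcp [ 217.4 -559.   230.9] [-180.    -0.    21.2] F [0.2 0.2 0.3] gap 85.6 grip 0.0
shift cm [ 55.01 -68.2    8.14] rot [-0.001  0.     0.357]
[211.74336283 210.45132743] [558.73494316 303.79237287  70.        ]
[407.9032479  280.85847675  70.        ]
```

```bash
python3 -m handwheel '{"series": [[[2,-2,0,0,0,0.05,1],[5,-5.5,0,0,0,0.1,1],[8.5,-9,0,0,0,0.15,1],[12,-13,0,0,0,0.2,1],[15.5,-17,0,0,0,0.25,1],[19,-21,0,0,0,0.3,1],[22.5,-25,0,0,0,0.357,1],[26,-29,0,0,0,0.357,1],[29,-32.5,0,0,0,0.357,1],[32,-34.5,0,0,0,0.357,1],[33.6,-36.2,0,0,0,0.357,1],[33.6,-36.2,0,0,0,0.357,1]]]}'; python3 -c "
from h import *
plan(483,276,150)"
```

```text
time: 1.85
tool_pos: [399.8, -98.9, 231.4]
tcp_rot: [-180.0, -0.0, 1.0]
ft_force: [0.3, -0.9, -0.3]
finger_gap: 85.6
grip_force: 0.0
t 1.85 tcp [399.8 -98.9 231.4] [-180.   -0.    1.] F [ 0.3 -0.9 -0.3] gap 85.6 grip 0.0
shift cm [  8.94 -37.34   8.15] rot [-0.    -0.     0.003]
```

```bash
python3 -m handwheel '{"series": [[[0.5,-2,0,0,0,0,1],[1.5,-6,0,0,0,0,1],[2.5,-11,0,0,0,0,1],[3.5,-16,0,0,0,0,1],[4.5,-21,0,0,0,0,1],[6,-26,1,0,0,0,1],[7,-31,3,0,0,0,1],[8,-34,5,0,0,0,1],[8.7,-36.2,7,0,0,0,1],[8.9,-37.3,8.1,0,0,0,1],[8.9,-37.3,8.1,0,0,0,1],[8.9,-37.3,8.1,0,0,0,1]]]}'; python3 -c "
from h import *
s=eyes.snapshot('side');t=eyes.snapshot('top')
a=np.zeros((480,740,3),np.uint8);a[:,:360]=cv2.resize(s['img'][240:360,220:310],None,fx=4,fy=4);a[:,380:]=cv2.resize(t['img'][180:300,170:260],None,fx=4,fy=4)
cv2.imwrite('pics/pre.png',a[:,:,::-1])
plan(483,276,31)"
```

```text
time: 3.35
tool_pos: [483.8, 273.3, 151.3]
tcp_rot: [-180.0, -0.1, 0.7]
ft_force: [-0.9, -0.4, 0.8]
finger_gap: 85.2
grip_force: 0.0
t 3.45 tcp [484.  273.5 151.5] [-1.8e+02 -1.0e-01  7.0e-01] F [-0.4 -0.   0.4] gap 85.4 grip 0.0
shift cm [-0.11 -0.25 12.05] rot [-0.001 -0.002 -0.001]
```

View pics/pre.png

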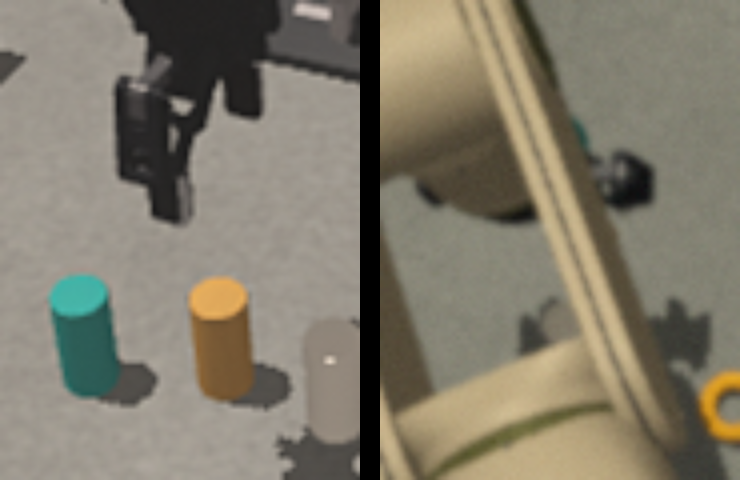

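The crop shows the open gripper hovering over the brass bar (side crop (220,340)). The turquoise (85,335) and white (335,380) bars are clear on either side, so I'll descend.

```bash
python3 -m handwheel '{"series": [[[-0.1,-0.25,1.5,0,0,0,1],[-0.1,-0.25,4,0,0,0,1],[-0.1,-0.25,7,0,0,0,1],[-0.1,-0.25,9.5,0,0,0,1],[-0.1,-0.25,11.3,0,0,0,1],[-0.1,-0.25,12,0,0,0,1],[-0.1,-0.25,12,0,0,0,1],[-0.1,-0.25,12,0,0,0,1]]]}' 40; python3 -m handwheel '{"series": [[[0,0,0,0,0,0,0.6],[0,0,0,0,0,0,0.5],[0,0,0,0,0,0,0.42],[0,0,0,0,0,0,0.36],[0,0,0,0,0,0,0.3],[0,0,0,0,0,0,0.25],[0,0,0,0,0,0,0.2],[0,0,0,0,0,0,0.2],[0,0,0,0,0,0,0.2]]]}' 40
```

```text
time: 4.45
tool_pos: [483.1, 277.0, 31.4]
tcp_rot: [-180.0, -0.1, 0.8]
ft_force: [-0.3, -0.1, 0.0]
finger_gap: 85.5
grip_force: 0.0
time: 5.58
tool_pos: [482.7, 277.1, 30.9]
tcp_rot: [-179.9, -0.1, 0.8]
ft_force: [-0.1, 3.8, 4.6]
finger_gap: 33.2
grip_force: 40.2
```

```bash
python3 -m handwheel '{"series": [[[0,0,-0.7,0,0,0,0.2],[0,0,-2.5,0,0,0,0.2],[0,0,-5,0,0,0,0.2],[0,0,-7.5,0,0,0,0.2],[0,0,-9.5,0,0,0,0.2],[0,0,-10,0,0,0,0.2],[0,0,-10,0,0,0,0.2]]]}' 40;  python3 -c "
from h import *
plan(598.5,-63,131)"
```

```text
time: 6.45
tool_pos: [482.2, 276.5, 130.2]
tcp_rot: [180.0, 0.0, 0.8]
ft_force: [0.3, 0.5, -4.6]
finger_gap: 33.3
grip_force: 39.9
t 6.45 tcp [482.2 276.5 130.2] [180.    0.    0.8] F [ 0.3  0.5 -4.6] gap 33.3 grip 39.9
shift cm [11.17 34.1  -0.08] rot [ 0.  0. -0.]
```

```bash
python3 -m handwheel '{"series": [[[0.5,1.5,0,0,0,0,0.2],[1.8,5,0,0,0,0,0.2],[3,9,0,0,0,0,0.2],[4.4,13.5,0,0,0,0,0.2],[5.8,18,0,0,0,0,0.2],[7.2,22.5,0,0,0,0,0.2],[8.6,26.5,0,0,0,0,0.2],[9.8,30,0,0,0,0,0.2],[10.7,32.5,0,0,0,0,0.2],[11.1,34,0,0,0,0,0.2],[11.15,34.1,0,0,0,0,0.2],[11.15,34.1,0,0,0,0,0.2]]]}';  python3 -c "
from h import *
plan(598.5,-63,43)
s=eyes.snapshot('side')
a=cv2.resize(s['img'][140:280,235:360],None,fx=4,fy=4)
cv2.imwrite('pics/over.png',a[:,:,::-1])"
```

```text
time: 7.95
tool_pos: [598.0, -62.1, 129.9]
tcp_rot: [-180.0, 0.1, 0.8]
ft_force: [1.0, -0.1, -3.8]
finger_gap: 33.2
grip_force: 40.2
t 7.95 tcp [598.  -62.1 129.9] [-1.8e+02  1.0e-01  8.0e-01] F [ 1.  -0.1 -3.8] gap 33.2 grip 40.2
shift cm [0.06 0.1  8.69] rot [-0.001  0.001  0.   ]
```

View pics/over.png

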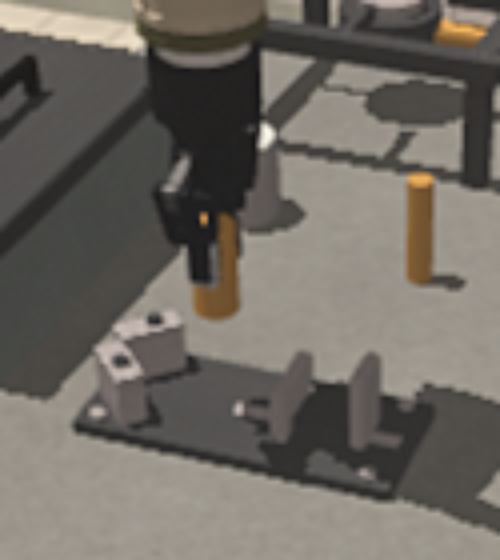

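The bar hangs upright in the fingers at (215,290) over the bed, between the jaw (290,395) and the V (130,360). I'll lower it.

```bash
python3 -m handwheel '{"series": [[[0.05,0.1,1,0,0,0,0.2],[0.05,0.1,3,0,0,0,0.2],[0.05,0.1,5,0,0,0,0.2],[0.05,0.1,6.8,0,0,0,0.2],[0.05,0.1,7.8,0,0,0,0.2],[0.05,0.1,8.3,0,0,0,0.2],[0.05,0.1,8.5,0,0,0,0.2],[0.05,0.1,8.6,0,0,0,0.2],[0.05,0.1,8.6,0,0,0,0.2]]]}';  python3 -c "
from h import *
plan(598.5,-63,43)"
```

```text
time: 9.12
tool_pos: [599.3, -63.9, 44.9]
tcp_rot: [180.0, -0.1, 0.8]
ft_force: [-0.3, -0.3, -4.0]
finger_gap: 33.1
grip_force: 40.2
t 9.12 tcp [599.3 -63.9  44.9] [ 1.8e+02 -1.0e-01  8.0e-01] F [-0.3 -0.3 -4. ] gap 33.1 grip 40.2
shift cm [-0.08 -0.09  0.19] rot [ 0.    -0.001 -0.   ]
```

Force shows the weight still hanging, so I'll lower in small steps until contact.

```bash
python3 -m handwheel '{"series": [[[0,0,0.07,0,0,0,0.2],[0,0,0.13,0,0,0,0.2],[0,0,0.13,0,0,0,0.2]]]}';  python3 -m handwheel '{"series": [[[0,0,0.05,0,0,0,0.2],[0,0,0.05,0,0,0,0.2]]]}'
```

```text
time: 9.5
tool_pos: [599.0, -63.8, 43.1]
tcp_rot: [180.0, -0.0, 0.8]
ft_force: [-0.0, 0.4, -3.6]
finger_gap: 33.0
grip_force: 40.2
time: 9.75
tool_pos: [599.3, -63.8, 43.0]
tcp_rot: [180.0, -0.0, 0.8]
ft_force: [-2.1, 0.3, -0.3]
finger_gap: 33.1
grip_force: 40.2
```

```bash
python3 -m handwheel '{"series": [[[0,0,0,0,0,0,0.4],[0,0,0,0,0,0,0.45],[0,0,0,0,0,0,0.55],[0,0,0,0,0,0,0.65],[0,0,0,0,0,0,0.7],[0,0,0,0,0,0,0.7]]]}';  python3 -m handwheel '{"series": [[[0,0,-0.7,0,0,0,0.7],[0,0,-2,0,0,0,0.7],[0,0,-4,0,0,0,0.7],[0,0,-7,0,0,0,0.7],[0,0,-10,0,0,0,0.7],[0,0,-12,0,0,0,0.7],[0,0,-12,0,0,0,0.7]]]}'; python3 -c "
from h import *
plan(450,-64.7,165)
t=eyes.snapshot('top');s=eyes.snapshot('side')
for v in (t,s):
  for st,c in blobs(v,(8,130,90),(24,255,255)):
    p=onplane(v,c,82)
    q=onplane(v,c,47)
    if 570<q[0]<640 and -110<q[1]<-20: print(st,c,p,q)
a=np.zeros((520,800,3),np.uint8);a[:,:400]=cv2.resize(s['img'][150:280,250:350],None,fx=4,fy=4);a[:,400:]=cv2.resize(t['img'][155:285,285:385],None,fx=4,fy=4)
cv2.imwrite('pics/placed.png',a[:,:,::-1])
"
```

```text
time: 10.5
tool_pos: [598.9, -63.8, 42.5]
tcp_rot: [180.0, 0.0, 0.8]
ft_force: [0.7, 0.5, 0.1]
finger_gap: 60.1
grip_force: 0.0
time: 11.38
tool_pos: [600.5, -64.1, 165.5]
tcp_rot: [179.9, -0.3, 0.8]
ft_force: [0.2, -0.4, 0.4]
finger_gap: 59.7
grip_force: 0.0
t 11.38 tcp [600.5 -64.1 165.5] [179.9  -0.3   0.8] F [ 0.2 -0.4  0.4] gap 59.7 grip 0.0
shift cm [-15.05  -0.15  -0.03] rot [ 0.001 -0.005 -0.   ]
[330 192  12  13 126] [335.5 198. ] [597.61504413 -63.92525033  82.        ] [606.49315418 -65.14050718  47.        ]
[284 219  12  25 243] [289.43621399 230.67489712] [578.53367205 -20.77062298  82.        ] [600.61926031 -65.83287806  47.        ]
```

View pics/placed.png

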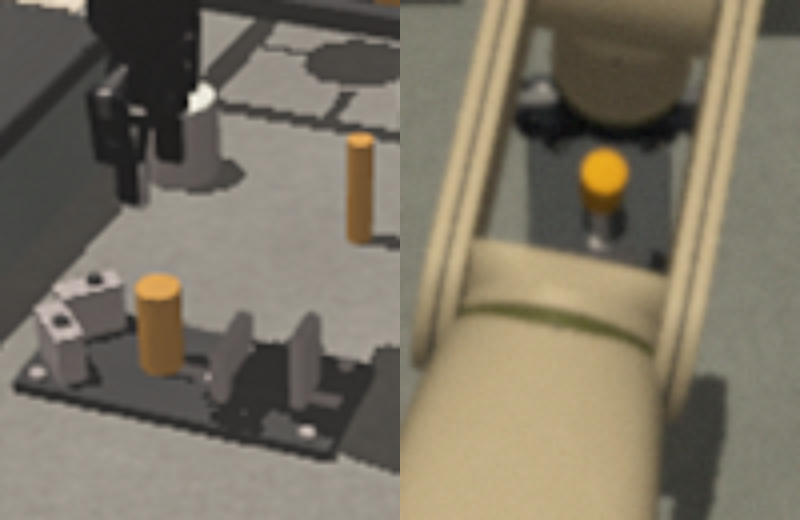

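The bar stands free and upright at about (598.5,-64), side crop (160,325), between the jaw and the V. I'll go behind the handle with the fingers shut.

```bash
python3 -m handwheel '{"series": [[[-1.5,0,0,0,0,0,0.5],[-4,0,0,0,0,0,0.3],[-7,0,0,0,0,0,0.1],[-10,0,0,0,0,0,0],[-13,0,0,0,0,0,0],[-15.2,0,0,0,0,0,0],[-15.9,-0.1,0,0,0,0,0],[-15.9,-0.1,0,0,0,0,0],[-15.9,-0.1,0,0,0,0,0]]]}';  python3 -c "
from h import *
plan(440,-64.7,40)"
```

```text
time: 12.6
tool_pos: [440.5, -65.0, 162.3]
tcp_rot: [-180.0, 0.0, 0.8]
ft_force: [0.3, -0.1, -0.1]
finger_gap: -0.0
grip_force: 0.0
t 12.6 tcp [440.5 -65.  162.3] [-180.     0.     0.8] F [ 0.3 -0.1 -0.1] gap -0.0 grip 0.0
shift cm [-0.05 -0.03 12.23] rot [-0.  0. -0.]
```

```bash
python3 -m handwheel '{"series": [[[0,0,1.5,0,0,0,0],[0,0,4,0,0,0,0],[0,0,7,0,0,0,0],[0,0,9.5,0,0,0,0],[0,0,11.5,0,0,0,0],[0,0,12,0,0,0,0],[0,0,12.2,0,0,0,0],[0.7,0,12.2,0,0,0,0],[1.4,0,12.2,0,0,0,0],[1.7,0,12.2,0,0,0,0],[1.9,0,12.2,0,0,0,0],[1.9,0,12.2,0,0,0,0]]]}'; python3 -m handwheel '{"series": [[[0.2,0,0,0,0,0,0],[0.4,0,0,0,0,0,0],[0.6,0,0,0,0,0,0],[0.8,0,0,0,0,0,0],[0.8,0,0,0,0,0,0]]]}'
```

```text
time: 14.1
tool_pos: [459.0, -64.7, 40.5]
tcp_rot: [-180.0, 0.0, 0.8]
ft_force: [-0.2, 0.9, 0.2]
finger_gap: -0.2
grip_force: 0.0
time: 14.72
tool_pos: [467.1, -64.6, 40.5]
tcp_rot: [-180.0, -0.0, 0.8]
ft_force: [0.2, -0.4, -0.7]
finger_gap: -0.2
grip_force: 0.0
```

```bash
python3 -m handwheel '{"series": [[[0.2,0,0,0,0,0,0],[0.4,0,0,0,0,0,0],[0.6,0,0,0,0,0,0],[0.8,0,0,0,0,0,0],[1.0,0,0,0,0,0,0],[1.2,0,0,0,0,0,0],[1.4,0,0,0,0,0,0],[1.6,0,0,0,0,0,0],[1.8,0,0,0,0,0,0],[2.0,0,0,0,0,0,0],[2.2,0,0,0,0,0,0],[2.4,0,0,0,0,0,0]]]}'
```

```text
time: 16.23
tool_pos: [491.0, -64.2, 40.4]
tcp_rot: [-180.0, 0.0, 0.8]
ft_force: [-3.3, 2.7, 1.2]
finger_gap: 0.1
grip_force: 1.6
```

```bash
python3 -m handwheel '{"series": [[[0.15,0,0,0,0,0,0],[0.3,0,0,0,0,0,0],[0.45,0,0,0,0,0,0],[0.6,0,0,0,0,0,0],[0.75,0,0,0,0,0,0],[0.85,0,0,0,0,0,0],[0.95,0,0,0,0,0,0],[1.05,0,0,0,0,0,0],[1.15,0,0,0,0,0,0],[1.25,0,0,0,0,0,0],[1.35,0,0,0,0,0,0],[1.5,0,0,0,0,0,0]]]}';python3 -m handwheel '{"series": [[[0.15,0,0,0,0,0,0],[0.3,0,0,0,0,0,0],[0.45,0,0,0,0,0,0],[0.6,0,0,0,0,0,0],[0.75,0,0,0,0,0,0],[0.9,0,0,0,0,0,0],[1.05,0,0,0,0,0,0],[1.2,0,0,0,0,0,0],[1.35,0,0,0,0,0,0],[1.5,0,0,0,0,0,0],[1.65,0,0,0,0,0,0],[1.8,0,0,0,0,0,0]]]}'
python3 -c "
from h import *
s=eyes.snapshot('side')
for st,c in blobs(s,(8,130,90),(24,255,255)):
    q=onplane(s,c,47)
    if 570<q[0]<680 and -110<q[1]<-20: print(st,c,q)"
```

```text
time: 17.73
tool_pos: [505.7, -64.1, 40.4]
tcp_rot: [-180.0, 0.0, 0.8]
ft_force: [-4.8, 2.3, 1.2]
finger_gap: -0.1
grip_force: 2.2
time: 19.23
tool_pos: [523.8, -63.7, 40.5]
tcp_rot: [-180.0, 0.0, 0.8]
ft_force: [-4.5, 2.7, 1.4]
finger_gap: -0.2
grip_force: 2.2
[278 218  11  24 188] [282.22340426 227.72340426] [627.19150494 -72.35115847  47.        ]
```

```bash
python3 -m handwheel '{"series": [[[0.15,0,0,0,0,0,0],[0.3,0,0,0,0,0,0],[0.45,0,0,0,0,0,0],[0.6,0,0,0,0,0,0],[0.75,0,0,0,0,0,0],[0.9,0,0,0,0,0,0],[1.05,0,0,0,0,0,0],[1.2,0,0,0,0,0,0],[1.35,0,0,0,0,0,0],[1.5,0,0,0,0,0,0],[1.6,0,0,0,0,0,0],[1.65,0,0,0,0,0,0]]]}';python3 -m handwheel '{"series": [[[0.05,0,0,0,0,0,0],[0.1,0,0,0,0,0,0],[0.15,0,0,0,0,0,0],[0.2,0,0,0,0,0,0],[0.25,0,0,0,0,0,0],[0.3,0,0,0,0,0,0],[0.35,0,0,0,0,0,0],[0.4,0,0,0,0,0,0]]]}'
python3 -c "
from h import *
s=eyes.snapshot('side')
a=cv2.resize(s['img'][185:265,240:360],None,fx=6,fy=6)
cv2.imwrite('pics/push.png',a[:,:,::-1])"
```

```text
time: 20.78
tool_pos: [540.3, -63.5, 40.5]
tcp_rot: [-180.0, 0.0, 0.8]
ft_force: [-3.7, 4.0, 1.1]
finger_gap: 0.1
grip_force: 2.2
time: 21.78
tool_pos: [544.3, -63.4, 40.5]
tcp_rot: [-180.0, 0.0, 0.8]
ft_force: [-4.5, 2.7, 1.3]
finger_gap: 0.2
grip_force: 2.2
```

View pics/push.png

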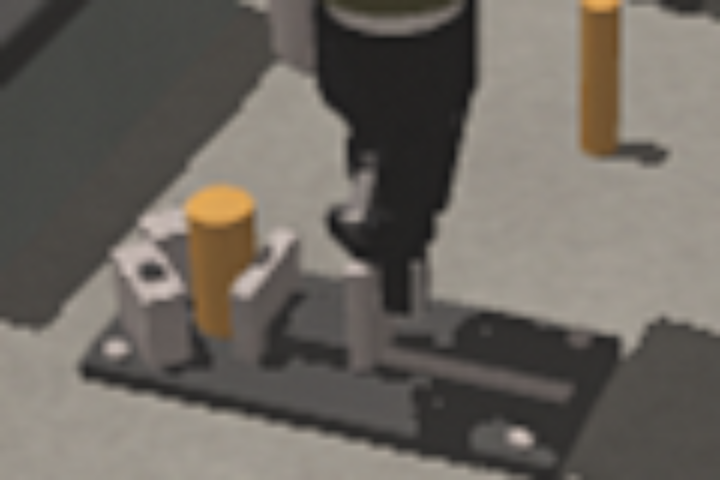

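The bar is upright at (222,260), entering the V, with the jaw face against it and the fingers behind the handle. From here I'll take fine steps.

```bash
python3 -m handwheel '{"series": [[[0.05,0,0,0,0,0,0],[0.1,0,0,0,0,0,0],[0.15,0,0,0,0,0,0],[0.2,0,0,0,0,0,0]]]}' | grep -E 'tool|ft_f'; python3 -m handwheel '{"series": [[[0.04,0,0,0,0,0,0],[0.08,0,0,0,0,0,0],[0.12,0,0,0,0,0,0],[0.16,0,0,0,0,0,0]]]}'| grep -E 'tool|ft_f'
```

```text
tool_pos: [546.3, -63.4, 40.5]
ft_force: [-4.3, 3.7, 0.8]
tool_pos: [547.9, -63.3, 40.4]
ft_force: [-3.9, 4.3, 1.3]
```

```bash
python3 -m handwheel '{"series": [[[0.04,0,0,0,0,0,0],[0.08,0,0,0,0,0,0],[0.12,0,0,0,0,0,0],[0.16,0,0,0,0,0,0]]]}'| grep -E 'tool|ft_f'
```

```text
tool_pos: [549.5, -63.3, 40.5]
ft_force: [-4.9, 2.7, 0.9]
```

```bash
python3 -m handwheel '{"series": [[[0.03,0,0,0,0,0,0],[0.06,0,0,0,0,0,0],[0.09,0,0,0,0,0,0],[0.12,0,0,0,0,0,0]]]}'| grep -E 'tool|ft_f'
```

```text
tool_pos: [550.7, -63.3, 40.5]
ft_force: [-4.2, 3.6, 0.5]
```

```bash
python3 -m handwheel '{"series": [[[0.03,0,0,0,0,0,0],[0.06,0,0,0,0,0,0],[0.09,0,0,0,0,0,0],[0.12,0,0,0,0,0,0]]]}'| grep -E 'tool|ft_f'
```

```text
tool_pos: [551.9, -63.3, 40.5]
ft_force: [-5.0, 4.1, 0.9]
```

```bash
python3 -m handwheel '{"series": [[[0.03,0,0,0,0,0,0],[0.06,0,0,0,0,0,0],[0.09,0,0,0,0,0,0]]]}'| grep -E 'tool|ft_f'
```

```text
tool_pos: [552.8, -63.2, 40.4]
ft_force: [-3.6, 3.0, 0.5]
```

```bash
python3 -m handwheel '{"series": [[[0.02,0,0,0,0,0,0],[0.04,0,0,0,0,0,0],[0.06,0,0,0,0,0,0],[0.06,0,0,0,0,0,0]]]}'| grep -E 'tool|ft_f'
```

```text
tool_pos: [553.4, -63.2, 40.4]
ft_force: [-5.0, 3.5, 1.1]
```

```bash
python3 -m handwheel '{"series": [[[0.02,0,0,0,0,0,0],[0.04,0,0,0,0,0,0],[0.06,0,0,0,0,0,0],[0.06,0,0,0,0,0,0]]]}'| grep -E 'tool|ft_f'
```

```text
tool_pos: [554.0, -63.2, 40.4]
ft_force: [-4.9, 3.1, 0.6]
```

```bash
python3 -m handwheel '{"series": [[[0.02,0,0,0,0,0,0],[0.04,0,0,0,0,0,0],[0.06,0,0,0,0,0,0],[0.06,0,0,0,0,0,0]]]}'| grep -E 'tool|ft_f'
```

```text
tool_pos: [554.6, -63.3, 40.5]
ft_force: [-3.5, 3.5, 1.3]
```

```bash
python3 -m handwheel '{"series": [[[0.02,0,0,0,0,0,0],[0.04,0,0,0,0,0,0],[0.06,0,0,0,0,0,0]]]}'| grep -E 'tool|ft_f'
```

```text
tool_pos: [555.2, -63.2, 40.5]
ft_force: [-5.0, 3.1, 1.4]
```

```bash
python3 -m handwheel '{"series": [[[0.02,0,0,0,0,0,0],[0.04,0,0,0,0,0,0],[0.06,0,0,0,0,0,0]]]}'| grep -E 'tool|ft_f'
```

```text
tool_pos: [555.8, -63.2, 40.5]
ft_force: [-4.5, 2.7, 0.9]
```

```bash
python3 -m handwheel '{"series": [[[0.02,0,0,0,0,0,0],[0.04,0,0,0,0,0,0],[0.05,0,0,0,0,0,0]]]}'| grep -E 'tool|ft_f'
```

```text
tool_pos: [556.3, -63.2, 40.5]
ft_force: [-4.1, 2.3, 1.5]
```

```bash
python3 -m handwheel '{"series": [[[0.02,0,0,0,0,0,0],[0.04,0,0,0,0,0,0],[0.05,0,0,0,0,0,0]]]}'| grep -E 'tool|ft_f'
```

```text
tool_pos: [556.5, -63.2, 40.5]
ft_force: [-7.2, 4.0, 2.8]
```

Force is rising, so the bar is seating. I'll make small increments towards 15 N.

```bash
python3 -m handwheel '{"series": [[[0.015,0,0,0,0,0,0],[0.03,0,0,0,0,0,0],[0.03,0,0,0,0,0,0]]]}'| grep -E 'tool|ft_f'
```

```text
tool_pos: [556.5, -63.2, 40.4]
ft_force: [-7.8, 4.3, 3.9]
```

```bash
python3 -m handwheel '{"series": [[[0.02,0,0,0,0,0,0],[0.04,0,0,0,0,0,0],[0.04,0,0,0,0,0,0]]]}'| grep -E 'tool|ft_f'
```

```text
tool_pos: [556.8, -63.2, 40.4]
ft_force: [-9.1, 3.9, 4.5]
```

```bash
python3 -m handwheel '{"series": [[[0.02,0,0,0,0,0,0],[0.04,0,0,0,0,0,0],[0.04,0,0,0,0,0,0]]]}'| grep -E 'tool|ft_f'
```

```text
tool_pos: [557.2, -63.2, 40.4]
ft_force: [-8.5, 3.9, 4.4]
```

```bash
python3 -m handwheel '{"series": [[[0.02,0,0,0,0,0,0],[0.04,0,0,0,0,0,0],[0.04,0,0,0,0,0,0]]]}'| grep -E 'tool|ft_f'
```

```text
tool_pos: [557.7, -63.2, 40.5]
ft_force: [-8.0, 3.4, 4.0]
```

The TCP moves on at about 8 N, so the bar is sliding along one face. I'll continue.

```bash
python3 -m handwheel '{"series": [[[0.02,0,0,0,0,0,0],[0.04,0,0,0,0,0,0],[0.04,0,0,0,0,0,0]]]}'| grep -E 'tool|ft_f'
```

```text
tool_pos: [558.0, -63.1, 40.4]
ft_force: [-8.5, 4.2, 4.4]
```

```bash
python3 -m handwheel '{"series": [[[0.02,0,0,0,0,0,0],[0.03,0,0,0,0,0,0],[0.03,0,0,0,0,0,0]]]}'| grep -E 'tool|ft_f|time'
```

```text
time: 29.95
tool_pos: [558.3, -63.2, 40.5]
ft_force: [-8.6, 3.4, 4.2]
```

```bash
python3 -m handwheel '{"series": [[[0.02,0,0,0,0,0,0],[0.03,0,0,0,0,0,0],[0.03,0,0,0,0,0,0]]]}'| grep -E 'tool|ft_f'
```

```text
tool_pos: [558.4, -63.1, 40.4]
ft_force: [-9.4, 3.6, 6.2]
```

```bash
python3 -m handwheel '{"series": [[[0.02,0,0,0,0,0,0],[0.03,0,0,0,0,0,0],[0.03,0,0,0,0,0,0]]]}'| grep -E 'tool|ft_f|time'
```

```text
time: 30.7
tool_pos: [558.4, -63.1, 40.4]
ft_force: [-11.5, 3.5, 6.6]
```

Now stalled at 558.4: both faces are taken up. About 7 N per mm.

```bash
python3 -m handwheel '{"series": [[[0.01,0,0,0,0,0,0],[0.02,0,0,0,0,0,0],[0.02,0,0,0,0,0,0]]]}'| grep -E 'tool|ft_f'
```

```text
tool_pos: [558.4, -63.2, 40.5]
ft_force: [-12.7, 3.9, 8.8]
```

```bash
python3 -m handwheel '{"series": [[[0.01,0,0,0,0,0,0],[0.02,0,0,0,0,0,0],[0.02,0,0,0,0,0,0]]]}'| grep -E 'tool|ft_f|time'
```

```text
time: 31.45
tool_pos: [558.4, -63.2, 40.5]
ft_force: [-14.6, 3.4, 10.3]
```

```bash
python3 -m handwheel '{"series": [[[0,0,0,0,0,0,0],[0,0,0,0,0,0,0],[0,0,0,0,0,0,0],[0,0,0,0,0,0,0],[0,0,0,0,0,0,0],[0,0,0,0,0,0,0]]]}'| grep -E 'tool|ft_f'; python3 -m handwheel '{"series": [[[0,0,0,0,0,0,0],[0,0,0,0,0,0,0],[0,0,0,0,0,0,0],[0,0,0,0,0,0,0],[0,0,0,0,0,0,0],[0,0,0,0,0,0,0],[0,0,0,0,0,0,0],[0,0,0,0,0,0,0]]]}'| grep -E 'tool|ft_f|time'
python3 -c "
from h import *
s=eyes.snapshot('side')
a=cv2.resize(s['img'][185:265,240:360],None,fx=6,fy=6)
cv2.imwrite('pics/seated.png',a[:,:,::-1])"
```

```text
tool_pos: [558.4, -63.1, 40.4]
ft_force: [-14.0, 3.3, 9.5]
time: 33.2
tool_pos: [558.4, -63.1, 40.4]
ft_force: [-14.9, 4.2, 8.7]
```

View pics/seated.png

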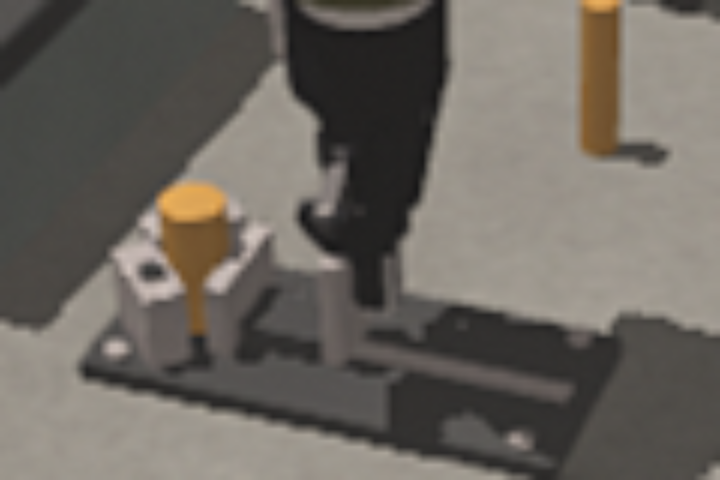

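The bar stands at (195,255), deep in the V, with the jaw against it. The push held at 14–15 N for about 1.75 s. Now I'll back off and up.

```bash
python3 -m handwheel '{"series": [[[-0.05,0,0,0,0,0,0],[-0.15,0,0,0,0,0,0],[-0.3,0,0,0,0,0,0],[-0.6,0,0,0,0,0,0],[-1.2,0,0,0,0,0,0],[-2,0,0,0,0,0,0],[-3,0,0,0,0,0,0],[-3,0,-1,0,0,0,0],[-3,0,-4,0,0,0,0],[-3,0,-8,0,0,0,0],[-3,0,-12,0,0,0,0],[-3,0,-12,0,0,0,0]]]}'; python3 -m handwheel '{"series": [[[-2,0,-1,0,0,0,0],[-5,0,-2,0,0,0,0],[-8,0,-3,0,0,0,0],[-10,0,-4,0,0,0,0],[-10,0,-4,0,0,0,0],[-10,0,-4,0,0,0,0]]]}' | grep -E 'tool|ft_f|time'
python3 -c "
from h import *
s=eyes.snapshot('side');t=eyes.snapshot('top')
a=np.zeros((480,800,3),np.uint8);a[:,:480]=cv2.resize(s['img'][185:265,240:320],None,fx=6,fy=6);a[:,480:]=cv2.resize(t['img'][160:256,304:368],None,fx=5,fy=5)
cv2.imwrite('pics/final.png',a[:,:,::-1])
for st,c in blobs(t,(8,130,90),(24,255,255)):
    q=onplane(t,c,82)
    if 570<q[0]<700 and -110<q[1]<-20: print(st,c,q)"
```

```text
time: 34.75
tool_pos: [533.2, -64.4, 165.9]
tcp_rot: [179.9, -0.5, 0.8]
ft_force: [0.8, 0.6, -0.8]
finger_gap: -0.1
grip_force: 0.0
time: 35.5
tool_pos: [430.5, -65.1, 200.1]
ft_force: [-0.2, -0.7, -0.2]
[329 175  12  12 109] [334.69724771 180.67889908] [650.89252697 -61.34971435  82.        ]
```

View pics/final.png

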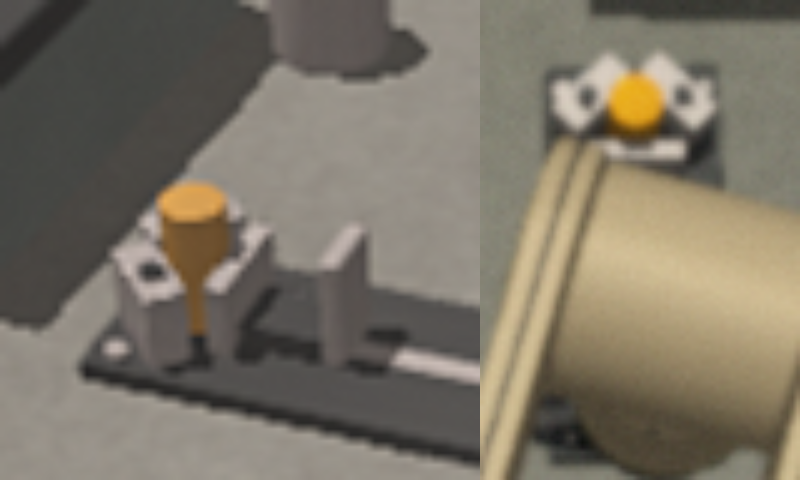

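The bar is upright in the V (top crop (636,103)) with the jaw against it. Its centre is at about x = 651, against an expected 653 (calibration good to about 2 mm).

```bash
python3 -c "
from bench import r
print(r.hand_in())"
```

```text
the job is handed in; nothing more can be done
None
```

The brass bar stands upright in the V with the jaw up against it; I held the handle push at 14–15 N for about 1.75 s, backed the arm clear, and handed the job in (no verdict shown).

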